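# Thread the guide rod into a fuel-pump module

## Robot

A 6-joint arm with a two-finger parallel gripper is mounted at the origin on the work surface. World frame = base frame: x ahead of the robot, y to its left, z up, the work surface at z = 0. Lengths are in m, angles in rad, forces in N, time in s.
With the tool pointing down it reaches from about 0.425 to 0.95 m from the base axis. Payload 3.5 kg.
Tool frame: the origin (TCP) lies between the finger pads; the fingertips stand 14 mm ahead of it and the grasp point (between the pads) lies 5 mm behind it; z points along the fingers, y is the direction in which the jaws open and shut (so a half turn about z gives the same grasp; the last joint's range is limited). The gripper opens to 85 mm and grips with 20 to 120 N. Pads are 22 mm wide; open, the fingers measure 114 mm over their backs; the gripper's body (76 mm by 85 mm) begins 54 mm behind the grasp point. The pads swing forward as they close: fully open they stand 13 mm farther back than shut.
Start: joints at [1.097, 0.286, 1.577, -0, 1.279, -0.15], TCP at [0.215, 0.64, 0.245] pointing down, gripper open.
Joint ranges: [-2.77, 2.77], [-0.9, 2.22], [0.21, 2.48], [-1.53, 4.67], [0.24, 2.81], [-2.84, 2.84]. Speed limits (rad/s): [2.79, 2.79, 3.14, 3.14, 3.14, 3.14].

## Interface

Orientations are given as a unit quaternion [x, y, z, w].
In Python, from plant import ctrl gives the robot as it stands. The module is installed in compiled form; this text tells all that it offers.
- The arm moves only by the tool servo_tool, never from a script. Its argument "increments" is text: rows parted by semicolons, each of 7 numbers parted by spaces: the turn, a rotation vector about the tool's x, y, z in rad, then the shift along the tool's x, y, z in cm, then the finger opening in cm, from 0 to 8.54. In form: ax ay az dx dy dz claw; .... A call has 1 to 10 rows; each row is the pose to reach, as a shift and turn from the pose commanded when the call began, along the tool's axes at that moment; what a row does not reach only later rows make up. A row lasts 1/12 s, in which the tool goes at most 41.7 mm and 7.16 degrees, less where a joint would pass 70% of its speed; a pose out of reach is approached as far as the arm can. A call with a gripper value outside its range is refused whole. The fingers move at their own pace and stop on an object; "grip_force" is the grip in N (left out, the last holds). Time passes only in rows, so rows that repeat a pose let the fingers close. It gives the time, the measured TCP pose, the force and the opening at its end, in the units of the state.
- ctrl.get_state(): the state, without advancing time (a new reading comes with each control period).
- ctrl.read_camera(name): name is "scene" or "top" or "wrist"; returns (picture, depth): 400x640x3 uint8, red, green, blue; 400x640 float32, m along the optical axis (not along the pixel's ray), 0 where there is no reading.
- ctrl.camera_info(name): a dict with "camera_matrix" (3x3 intrinsics, pixels), "world_to_cam" (4x4, takes a point from world to camera coordinates). Camera axes: x right, y down, z forward; pixel columns grow to the right and rows downward; lengths in m; the calibration is good to about 2 mm. A picture is of the moment at which its call begins: read the wrist's pose just before it. camera_info takes no time and is no camera call; for the wrist camera it gives the pose at the moment of the call.
- ctrl.sign_off(): hands the job in, once; it reports no verdict.
The state is a dict: "time": time; "qpos": joint angles; "dq": joint speeds; "joint_efforts": joint torques, N m; "eef_pos": TCP position; "tcp_rot": TCP orientation; "contact_force": force on the tool from outside, world axes, zero at the start; "wrist_torque": the same for the moment, N m; "opening": opening from 0.0 (shut) to 1.0 (fully open).
Only numpy, scipy, OpenCV 4.12 (cv2) and the standard library are available. Lean on these libraries where they do the work, as an engineer would, in place of code of your own. Each camera call takes 0.05 s, during which the arm holds its last target.

## Task

Lift the pump's white flange cover by its black grip to about 60 degrees from shut, never past 80 so as not to strain its hinge, and leave it standing there. Then take the blue-capped guide rod out of its stand and thread it straight down through the upper orange ear and on through the lower one, until its tip sticks out below the lower ear but stays clear of the base plate. Finish still holding the rod there, upright and spanning both ears; leave the red-capped rod and the other loose things where they are.

Things in the scene. Friction and masses are not known exactly. Their poses are not given: they have to be found in the camera images.
- jig: Fixed jig holding the pump's white pot (100 mm across, top at 120 mm). Origin: centre of the underside of its aluminium base plate (240 x 150 x 12 mm), below the pot. x points from the ears to the hinge (away from the robot), y along the hinge, z up. Two orange ears, 36 mm wide, stick out to 104 mm along -x, one above the other. Blue blocks 52 mm high flank the pot out to 70 mm in y.
- upper_ear (a point): Mouth centre of the upright through-bore in the upper orange ear, on the ear's top face, 120 mm above the bench and 85 mm from the jig's origin along its -x. Bore 14 mm across with a 3 mm chamfer; the ear is 15 mm thick. The shut flange's tongue covers it.
- lower_ear (a point): Mouth centre of the same bore in the lower orange ear, on its top face, 70 mm above the bench, exactly below the upper one. Bore 14 mm, 3 mm chamfer, ear 15 mm thick, so its underside is 55 mm above the bench and 43 mm above the base plate.
- flange (a joint): Angle of the white flange cover in rad: 0 shut (level), growing as its robot-side edge rises; 1.05 is 60 degrees, stop at 1.9. It starts between 0 and 0.2. The hinge is stiff: it stays where it is left and takes about 2 to 3 N at the grip to move.
- flange_hinge (a point): Middle of the flange's hinge axis, level along the jig's y, 60 mm from the jig's origin along its +x, 127 mm above the bench. The flange is a white disc 114 mm across, 10 mm thick, with a tongue 26 mm wide reaching 155 mm from the hinge; turrets and a black and blue fitting, up to 50 mm high, stand on its half near the hinge.
- lift_grip (a point): Centre of the black bar grip on the flange's tongue: 16 mm thick, 26 mm long, parallel to the hinge, flat ends, on an equally wide 10 mm web. Shut, it lies 145 mm from the hinge axis, 41 mm above it, 36 mm above the tongue's top. Pinched from above across its ends (fingers closing along the jig's y) it turns between the fingers as the flange rises.
- rod_grip (a point): Centre of the blue cap of the guide rod to be threaded: 16 mm across, 32 mm long. Its z axis runs along the rod, up towards the cap's end. The steel rod is 10 mm across and 170 mm long with the cap, foot chamfered, 0.07 to 0.14 kg. The tip lies 154 mm below this point. It starts upright in the stand.
- rod_tip (a point): Tip of the guide rod, the centre of its foot. At the start it stands in the stand's hole 10 mm above the bench.
- stand_a: Grey steel stand holding the blue-capped rod, 70 x 70 mm, 50 mm high, fixed to the bench, hole 12 mm across and 40 mm deep at its middle. Origin: centre of its underside. It may be on the left or the right.
- stand_b: Identical stand on the other side, holding the red-capped rod.
- spare_rod_grip (a point): Bystander: centre of the red cap of the shorter spare rod (150 mm), upright in the other stand. Leave alone.
- filter: Bystander: loose grey filter canister with a black base, 70 mm across, 128 mm high. Origin: centre of underside.
- grease_jar: Bystander: loose amber jar with a white lid, 60 mm across, 70 mm high. Origin: centre of underside.
- screwdriver: Bystander: loose screwdriver lying on the bench. Origin on its underside.
- seal_ring: Bystander: loose black rubber ring, 80 mm across, 10 mm high. Origin: centre of underside.

How it is judged:
By the outcome, as a careful person would: the job done as asked, in the order asked, and still so for the second after the job is handed in, while the arm keeps its last pose, push and grip.
It also fails if it takes over 67 s, if anything falls off the work surface, if the arm or the gripper's body presses on something with over 40 N, if the wrist force passes 120 N, or if a joint passes its speed limit or range.

## Working session

There is one attempt and no reset: what is moved stays moved. The work goes in short steps, Python scripts to look and compute and a tool call to move; the robot and the scene stay as the last step left them, time stands still between calls to the robot, and variables do not carry over. Pictures are saved under pics/ and viewed, and the job is handed in when it is done.

Besides the shell and the picture viewer there is one more tool, called after ">>>" as name(argument=value, ...) on one line, values as JSON. servo_tool: Moves the arm, as the interface text tells. Its arguments: {"type":"object","properties":{"increments":{"type":"string"},"grip_force":{"type":"number"}},"required":["increments"]}

```bash
ls; mkdir -p pics; python3 - <<'E'
from plant import ctrl
import cv2, numpy as np
print(ctrl.get_state())
for n in ("scene","top","wrist"):
    i=ctrl.camera_info(n); p,d=ctrl.read_camera(n)
    np.savez(f"{n}0.npz",p=p,d=d,K=i["camera_matrix"],T=i["world_to_cam"])
    cv2.imwrite(f"pics/{n}0.png",p[:,:,::-1]); print(n,np.round(i["camera_matrix"],1).tolist(),np.round(i["world_to_cam"],3).tolist())
E
```

```text
pics
{'time': 0.0, 'qpos': array([ 1.09698605e+00,  2.87177513e-01,  1.57821334e+00,  6.65923872e-06,
        1.27859319e+00, -1.49972804e-01]), 'dq': array([ 3.33286725e-04, -1.18095673e-03,  2.01770751e-03, -1.51519922e-04,
        2.39264754e-03, -9.75070164e-05]), 'joint_efforts': array([-8.96932506e-04, -4.06001544e+01, -2.92613429e+01, -1.95699881e-04,
        5.96800237e-03, -5.04595022e-06]), 'eef_pos': array([0.2144485 , 0.63935624, 0.24391957]), 'tcp_rot': array([ 1.61212975e-01,  9.86918916e-01, -1.13702976e-03, -3.69943670e-04]), 'contact_force': array([-0.95311824, -0.07312948, -0.62545693]), 'wrist_torque': array([-0.0074451 , -0.05924796,  0.01976942]), 'opening': 1.0031770829955395}
scene [[361.7, 0.0, 320.7], [0.0, 361.7, 196.5], [0.0, 0.0, 1.0]] [[-0.82, 0.572, -0.015, 0.454], [0.32, 0.436, -0.841, -0.066], [-0.475, -0.694, -0.541, 1.338], [0.0, 0.0, 0.0, 1.0]]
top [[388.5, 0.0, 322.1], [0.0, 388.5, 192.1], [0.0, 0.0, 1.0]] [[0.017, -1.0, 0.004, 0.004], [-0.99, -0.018, -0.14, 0.564], [0.14, -0.002, -0.99, 1.252], [0.0, 0.0, 0.0, 1.0]]
wrist [[313.1, 0.0, 316.5], [0.0, 313.1, 204.5], [0.0, 0.0, 1.0]] [[0.318, 0.948, -0.002, -0.674], [0.914, -0.306, 0.267, -0.036], [0.253, -0.086, -0.964, 0.378], [0.0, 0.0, 0.0, 1.0]]
```

View pics/scene0.png

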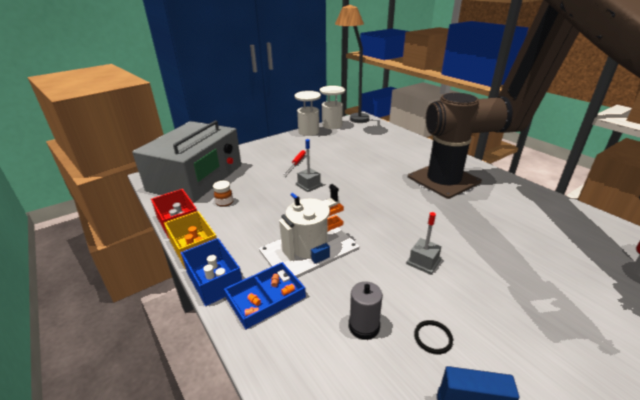

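View pics/top0.png

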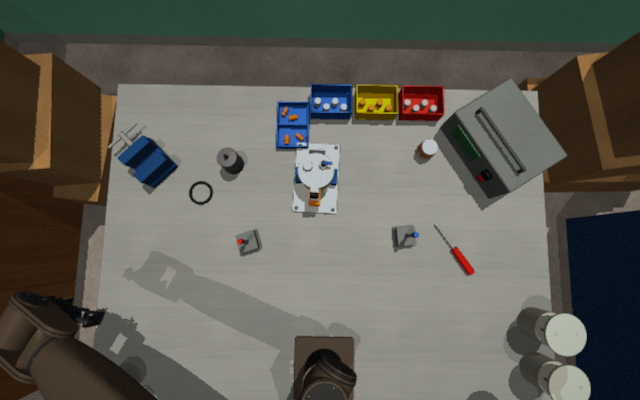

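View pics/wrist0.png

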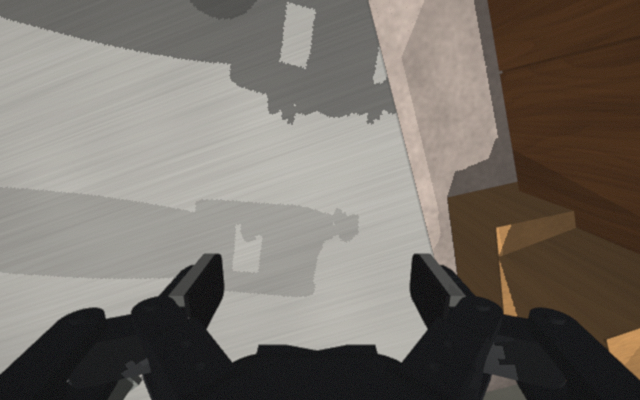

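The blue-capped rod is on the right (top 415,235; scene 308,145). The jig is ahead (top ~316,180) with its grip facing the robot (scene 334,190). I'll measure these next.

```bash
cat > h.py <<'E'
import numpy as np, cv2
def load(n): 
    z=np.load(n+".npz"); return z["p"],z["d"],z["K"],z["T"]
def cam(T): R=T[:3,:3]; return R, -R.T@T[:3,3]
def ray(K,T,u,v):
    R,c=cam(T); d=R.T@np.array([(u-K[0,2])/K[0,0],(v-K[1,2])/K[1,1],1.]); return c,d
def plane(K,T,u,v,z):
    c,d=ray(K,T,u,v); return c+d*(z-c[2])/d[2]
def pts(d,K,T,m):
    v,u=np.nonzero(m&(d>0)); z=d[v,u]
    X=np.stack([(u-K[0,2])/K[0,0]*z,(v-K[1,2])/K[1,1]*z,z],1)
    R,c=cam(T); return X@R+c,u,v
def proj(K,T,X):
    x=T[:3,:3]@np.asarray(X)+T[:3,3]; x=K@x; return x[:2]/x[2]
def tri(r1,r2):
    (c1,d1),(c2,d2)=r1,r2
    A=np.stack([d1,-d2],1); s=np.linalg.lstsq(A,c2-c1,rcond=None)[0]
    a=c1+s[0]*d1;b=c2+s[1]*d2; return (a+b)/2,np.linalg.norm(a-b)
E
python3 - <<'E'
from h import *
for n,(x0,x1,y0,y1) in (("top0",(275,435,130,260)),("scene0",(250,370,120,280))):
    p,d,K,T=load(n); s=5
    c=cv2.resize(p[y0:y1,x0:x1],None,fx=s if n=="top0" else 3.7,fy=s if n=="top0" else 3.7,interpolation=cv2.INTER_CUBIC)[:600,:800]
    cv2.imwrite(f"pics/{n}c.png",c[:,:,::-1])
    h=cv2.cvtColor(p,cv2.COLOR_RGB2HSV); H,S,V=h[...,0],h[...,1],h[...,2]
    for nm,m in (("blue",(H>100)&(H<130)&(S>150)&(V>60)),("orange",(H>5)&(H<18)&(S>180)&(V>120)),("red",((H<4)|(H>175))&(S>180)&(V>120))):
        k,l,st,ce=cv2.connectedComponentsWithStats(m.astype(np.uint8))
        for i in range(1,k):
            if 5<st[i,4]<400:
                P,_,_=pts(d,K,T,l==i)
                if len(P) and abs(np.median(P[:,1]))<.5 and np.median(P[:,0])<.85: print(n,nm,st[i],np.round(ce[i],1),np.round(np.median(P,0),3),np.round(P.min(0),3),np.round(P.max(0),3))
E
```

```text
top0 blue [323 162   8   2  15] [326.7 162.5] [0.636 0.001 0.171] [ 0.632 -0.008  0.167] [0.638 0.013 0.177]
top0 blue [296 168   4  13  23] [296.7 175.8] [0.61  0.101 0.052] [0.6   0.091 0.047] [0.64  0.102 0.056]
top0 blue [331 170   6  14  44] [334.2 177.9] [ 0.608 -0.026  0.051] [ 0.592 -0.031  0.046] [ 0.637 -0.015  0.056]
top0 blue [413 233   5   4  20] [415.  234.5] [ 0.424 -0.26   0.178] [ 0.419 -0.266  0.16 ] [ 0.429 -0.255  0.184]
top0 orange [289 115   8   5  22] [292.8 116.9] [0.826 0.119 0.021] [0.818 0.109 0.016] [0.835 0.133 0.025]
top0 orange [285 136   4   8  29] [286.4 139.4] [0.747 0.141 0.022] [0.733 0.134 0.015] [0.759 0.145 0.029]
top0 orange [318 191   3  10  12] [318.9 195.7] [0.538 0.023 0.118] [0.527 0.021 0.114] [0.556 0.026 0.183]
top0 orange [309 198   9   8  36] [312.2 202.3] [0.52  0.045 0.12 ] [0.514 0.029 0.067] [0.533 0.054 0.124]
top0 red [238 239   4   5  16] [239.6 240.8] [0.396 0.255 0.158] [0.39  0.251 0.154] [0.402 0.261 0.164]
top0 red [453 248  21  27 176] [463.3 261.1] [ 0.345 -0.456  0.023] [ 0.303 -0.486  0.015] [ 0.387 -0.423  0.032]
scen
[... 413 characters left out ...]
-0.335  0.037] [ 0.747 -0.305  0.048]
scene0 orange [330 204  13  11  86] [335.8 208.7] [0.538 0.056 0.117] [0.52  0.036 0.106] [0.562 0.059 0.121]
scene0 orange [328 216  15  14 138] [333.8 222.1] [0.54  0.05  0.067] [0.519 0.026 0.057] [0.568 0.06  0.071]
scene0 orange [282 285  12  10  67] [287.6 289.3] [0.753 0.146 0.019] [0.738 0.139 0.01 ] [0.766 0.152 0.025]
scene0 orange [249 294  11  11  70] [253.9 299.2] [0.833 0.126 0.02 ] [0.824 0.11  0.008] [0.841 0.138 0.025]
scene0 red [294 151  11  13  61] [299.  156.4] [ 0.352 -0.441  0.019] [ 0.307 -0.474  0.011] [ 0.387 -0.416  0.028]
scene0 red [429 213   6  12  51] [431.4 218. ] [0.403 0.261 0.148] [0.393 0.255 0.129] [0.406 0.265 0.16 ]
```

View pics/top0c.png

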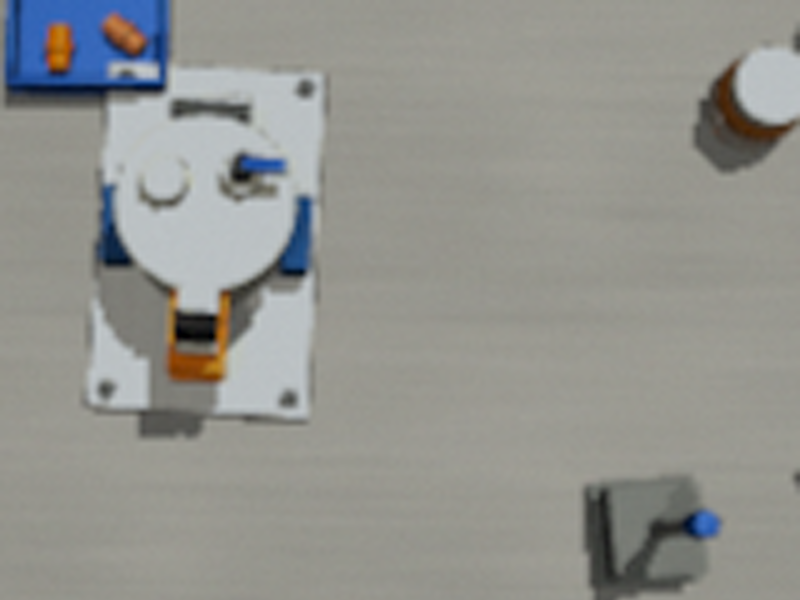

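View pics/scene0c.png

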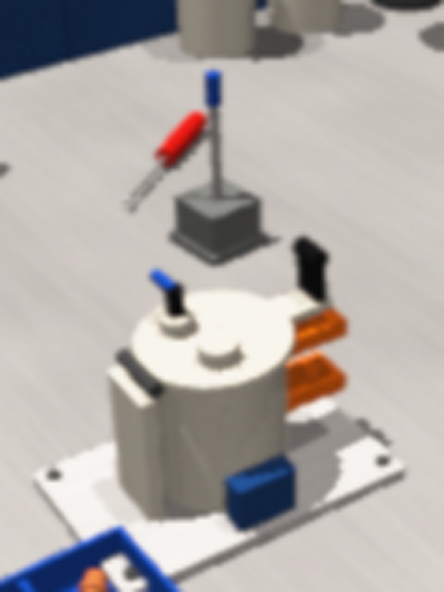

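```bash
python3 - <<'E'
from h import *
p,d,K,T=load("top0")
nl,nr,fr=[plane(K,T,275+u/5-.4,130+v/5-.4,.012) for u,v in ((86,410),(309,419),(327,72))]
print(nl,nr,fr,np.linalg.norm(nl-nr),np.linalg.norm(fr-nr))
print("yaw",np.degrees(np.arctan2(*(fr-nr)[1::-1])),np.degrees(np.arctan2(-(nl-nr)[0],(nl-nr)[1])))
print("ctr",(nl+fr)/2)
p2,d2,K2,T2=load("scene0")
print("cap",tri(ray(K,T,415,234.5),ray(K2,T2,307.2,143.1)), "cap top-plane",plane(K,T,415,234.5,.178))
# black grip in each view
for n,(x0,x1,y0,y1) in (("top0",(306,324,190,204)),("scene0",(326,345,182,206))):
    p,d,K,T=load(n); m=np.zeros(d.shape,bool); m[y0:y1,x0:x1]=True
    m&=(p.max(2)<60); P,u,v=pts(d,K,T,m); 
    print(n,len(P),u.mean(),v.mean(),u.min(),u.max(),v.min(),v.max(),np.round(np.median(P,0),3),np.round(np.percentile(P,[3,97],axis=0),3))
# orange ears
p,d,K,T=load("scene0")
# stand top a
for n,(x0,x1,y0,y1) in (("top0",(390,425,220,255)),("scene0",(290,330,165,195))):
    p,d,K,T=load(n); m=np.zeros(d.shape,bool); m[y0:y1,x0:x1]=True
    P,u,v=pts(d,K,T,m); q=P[(abs(P[:,2]-.05)<.004)]; r=cv2.minAreaRect(q[:,:2].astype(np.float32)); print(n,len(q),r)
# flange surface slope (white disc)
p,d,K,T=load("top0"); m=np.zeros(d.shape,bool); m[155:190,297:336]=True; m&=(p.min(2)>150)
P,_,_=pts(d,K,T,m); q=P[(P[:,2]>.125)&(P[:,2]<.165)]; A=np.c_[q[:,:2],np.ones(len(q))]; s=np.linalg.lstsq(A,q[:,2],rcond=None)[0]; print("flange",len(q),s,q[:,2].min(),q[:,2].max())
E
```

```text
[0.49903365 0.11478367 0.012     ] [ 0.49562852 -0.03565703  0.012     ] [ 0.73630415 -0.04514701  0.012     ] 0.1504792344210587 0.24086265638611828
yaw -2.2580357038418493 -1.2966318438185693
ctr [0.6176689  0.03481833 0.012     ]
cap (array([ 0.42374937, -0.26298221,  0.16272364]), np.float64(0.0009294212235823126)) cap top-plane [ 0.42357204 -0.25958479  0.178     ]
top0 42 313.54761904761904 195.14285714285714 310 317 193 198 [0.534 0.038 0.182] [[0.528 0.029 0.161]
 [0.541 0.05  0.185]]
scene0 89 333.70786516853934 192.31460674157304 330 337 185 200 [0.541 0.048 0.165] [[0.534 0.034 0.145]
 [0.545 0.054 0.181]]
top0 258 ((0.4227387607097626, -0.2631217837333679), (0.05900663509964943, 0.060212574899196625), 3.8548474311828613)
scene0 130 ((0.426047682762146, -0.2593408524990082), (0.06277593970298767, 0.061035268008708954), 6.482634544372559)
flange 855 [-0.03015737  0.0357128   0.15312214] 0.12637118963198057 0.15595098916740535
```

```bash
cat >> h.py <<'E'
from scipy.spatial.transform import Rotation as Ro
def inc(st,pos,yaw_jaw=None,quat=None):
    """pos world TCP; yaw_jaw: angle (deg) of tool y in world, tool down. -> ax ay az(rad) dx dy dz(cm)"""
    R=Ro.from_quat(st["tcp_rot"])
    if quat is None:
        a=np.radians(yaw_jaw); y=np.array([np.cos(a),np.sin(a),0]); z=np.array([0,0,-1.]); x=np.cross(y,z)
        Rt=Ro.from_matrix(np.stack([x,y,z],1))
    else: Rt=Ro.from_quat(quat)
    rv=(R.inv()*Rt).as_rotvec(); s=R.inv().apply(np.asarray(pos)-st["eef_pos"])*100
    print("inc",np.round(rv,4),np.round(s,2)," |s|",np.round(np.linalg.norm(s),1),"deg",np.round(np.degrees(np.linalg.norm(rv)),1))
E
python3 - <<'E'
from h import *
from plant import ctrl
st=ctrl.get_state(); p,d,K,T=load("wrist0"); R,c=cam(T); Rt=Ro.from_quat(st["tcp_rot"])
print("cam in tool",Rt.inv().apply(c-st["eef_pos"]),"fwd",Rt.inv().apply(R[2]))
inc(st,(.47,.037,.33),88)
E
```

```text
cam in tool [ 0.06642905  0.00017756 -0.12874412] fwd [-2.67462691e-01  2.78694035e-04  9.63568177e-01]
inc [-0.0018 -0.0006 -0.2889] [-43.39 -49.01  -8.5 ]  |s| 66.0 deg 16.6
```

>>> servo_tool(increments="0 0 -0.03 -2 -2.2 -2 8.54;0 0 -0.06 -4 -4.5 -4 8.54;0 0 -0.09 -6.5 -7 -6 8.54;0 0 -0.12 -9 -10 -8 8.54;0 0 -0.15 -11.5 -13 -8.5 8.54;0 0 -0.18 -14 -16 -8.5 8.54;0 0 -0.21 -16.5 -19 -8.5 8.54;0 0 -0.24 -19 -21.5 -8.5 8.54;0 0 -0.27 -21.5 -24 -8.5 8.54;0 0 -0.289 -24 -27 -8.5 8.54")

```text
time: 0.98
eef_pos: [0.3566, 0.3062, 0.3301]
tcp_rot: [0.016, 1.0, 0.0, 0.0]
contact_force: [1.1, -0.5, 0.5]
opening: 1.0
```

```bash
python3 - <<'E'
from h import *
from plant import ctrl
st=ctrl.get_state(); inc(st,(.47,.037,.33),88)
E
```

```text
inc [0.0002 0.0002 0.0021] [-1.222e+01 -2.653e+01  1.000e-02]  |s| 29.2 deg 0.1
```

>>> servo_tool(increments="0 0 0 -1.6 -3.5 0 8.54;0 0 0 -3.2 -7 0 8.54;0 0 0 -4.8 -10.5 0 8.54;0 0 0 -6.4 -14 0 8.54;0 0 0 -8 -17.5 0 8.54;0 0 0 -9.6 -21 0 8.54;0 0 0 -11 -24 0 8.54;0 0 0 -12 -26 0 8.54;0 0 0 -12.2 -26.5 0 8.54;0 0 0 -12.2 -26.5 0 8.54")

```text
time: 1.82
eef_pos: [0.4692, 0.0373, 0.3298]
tcp_rot: [0.019, 1.0, 0.0, -0.001]
contact_force: [-0.1, -0.4, 0.2]
opening: 1.0
```

```bash
cat > snap.py <<'E'
import sys
from h import *
from plant import ctrl
def snap(n,tag):
    i=ctrl.camera_info(n); st=ctrl.get_state(); p,d=ctrl.read_camera(n)
    np.savez(f"{n}{tag}.npz",p=p,d=d,K=i["camera_matrix"],T=i["world_to_cam"])
    cv2.imwrite(f"pics/{n}{tag}.png",p[:,:,::-1]); return st
if __name__=="__main__":
    st=snap(sys.argv[1],sys.argv[2]); print(st["time"],np.round(st["eef_pos"],4),np.round(st["tcp_rot"],4),np.round(st["contact_force"],1))
E
python3 snap.py wrist 1
```

```text
1.8167 [0.4692 0.0373 0.3298] [ 1.880e-02  9.998e-01  1.000e-04 -6.000e-04] [-0.1 -0.4  0.2]
```

View pics/wrist1.png

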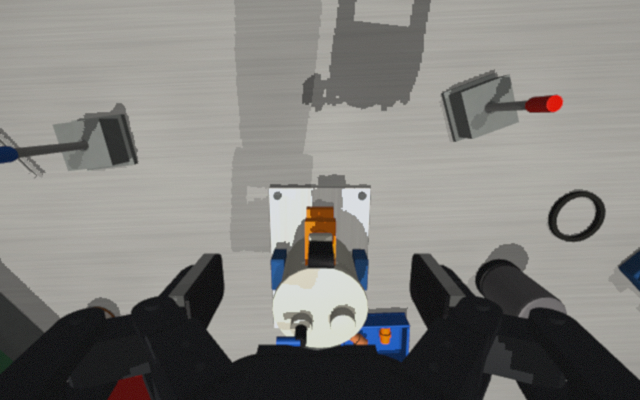

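The wrist view shows the plate's near edge at (270–370,186), the orange ear at about (320,215–235) and the black grip at about (321,247).

```bash
python3 - <<'E'
from h import *
p,d,K,T=load("wrist1")
c=cv2.resize(p[170:300,250:390],None,fx=5,fy=4.5,interpolation=cv2.INTER_CUBIC); c=cv2.resize(p[170:290,250:390],None,fx=5,fy=5,interpolation=cv2.INTER_CUBIC); cv2.imwrite("pics/w1c.png",c[:,:,::-1])
h=cv2.cvtColor(p,cv2.COLOR_RGB2HSV)
m=np.zeros(d.shape,bool); m[180:262,290:350]=True
o=m&(h[...,0]>5)&(h[...,0]<20)&(h[...,1]>150)
P,u,v=pts(d,K,T,o)
for z in (.12,.07):
    q=P[abs(P[:,2]-z)<.004]; print("ear",z,len(q),np.round(q.min(0),4),np.round(q.max(0),4)); 
    if len(q)>5: print(cv2.minAreaRect(q[:,:2].astype(np.float32)))
b=m&(p.max(2)<70); P,u,v=pts(d,K,T,b); q=P[P[:,2]>.13]
print("grip",len(q),np.round(np.percentile(q,[2,50,98],axis=0),4))
t=q[q[:,2]>q[:,2].max()-.006]; print("top",len(t),t.min(0),t.max(0),t.mean(0))
E
```

```text
ear 0.12 510 [0.5157 0.0203 0.1161] [0.5655 0.0567 0.1225]
((0.540989100933075, 0.03867340087890625), (0.03544410318136215, 0.04983009397983551), 88.42523193359375)
ear 0.07 253 [0.5156 0.023  0.066 ] [0.5484 0.0558 0.0721]
((0.5321774482727051, 0.039079517126083374), (0.032588712871074677, 0.03225141763687134), 87.99787139892578)
grip 500 [[0.5298 0.0277 0.1434]
 [0.5318 0.0393 0.168 ]
 [0.5357 0.0507 0.1835]]
top 184 [0.52961592 0.02671726 0.17847868] [0.53616198 0.05105521 0.18443112] [0.53301119 0.03906881 0.18150382]
```

View pics/w1c.png

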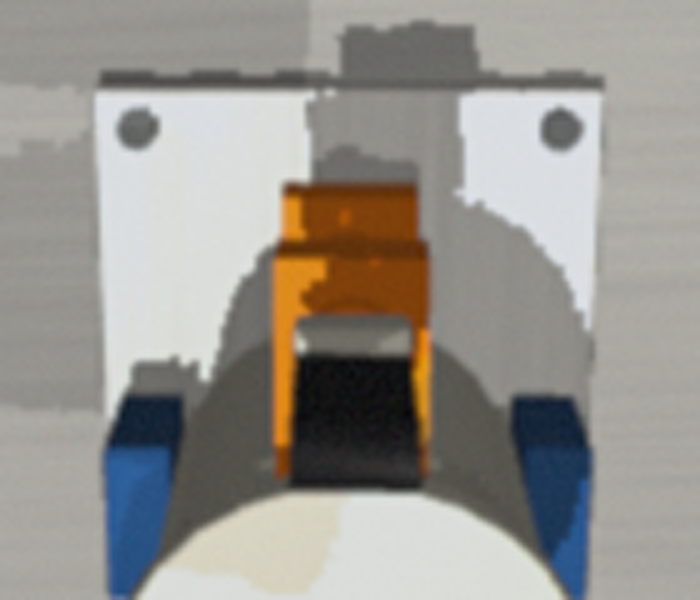

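```bash
python3 - <<'E'
from h import *
from plant import ctrl
st=ctrl.get_state(); inc(st,(.537,.039,.25),88.2);inc(st,(.537,.039,.171),88.2)
E
```

```text
inc [ 0.0007 -0.0011 -0.0047] [-6.82  0.3   7.98]  |s| 10.5 deg 0.3
inc [ 0.0007 -0.0011 -0.0047] [-6.83  0.29 15.88]  |s| 17.3 deg 0.3
```

>>> servo_tool(increments="0 0 -0.005 -2 0.1 2 8;0 0 -0.005 -4 0.2 4.5 8;0 0 -0.005 -6 0.3 7 7;0 0 -0.005 -6.8 0.3 9 6;0 0 -0.005 -6.8 0.3 11 5.5;0 0 -0.005 -6.8 0.3 13 5;0 0 -0.005 -6.8 0.3 14.5 5;0 0 -0.005 -6.8 0.3 15.5 5;0 0 -0.005 -6.8 0.3 15.9 5;0 0 -0.005 -6.8 0.3 15.9 5", grip_force=30)

```text
time: 2.7
eef_pos: [0.5364, 0.0402, 0.1706]
tcp_rot: [0.014, 1.0, 0.0, -0.001]
contact_force: [0.9, 0.6, -0.1]
opening: 0.588
```

```bash
python3 snap.py wrist 2
```

```text
2.7 [0.5364 0.0402 0.1706] [ 1.420e-02  9.999e-01  2.000e-04 -9.000e-04] [ 0.9  0.6 -0.1]
```

View pics/wrist2.png

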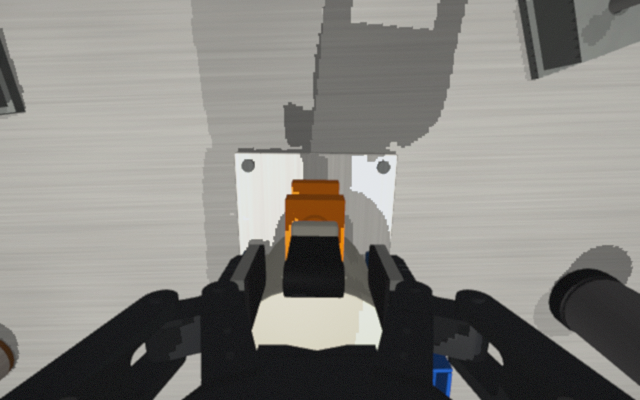

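The grip (columns 285–344) sits between the pads, about 1 mm to the left of centre. I'll shift over and close.

>>> servo_tool(increments="0 0 0 0 -0.1 0 4;0 0 0 0 -0.1 0 2.4;0 0 0 0 -0.1 0 2.2;0 0 0 0 -0.1 0 2;0 0 0 0 -0.1 0 2;0 0 0 0 -0.1 0 2;0 0 0 0 -0.1 0 2;0 0 0 0 -0.1 0 2", grip_force=30)

```text
time: 3.42
eef_pos: [0.5375, 0.0387, 0.1718]
tcp_rot: [0.015, 1.0, 0.001, 0.001]
contact_force: [-0.4, 5.2, 3.5]
opening: 0.298
```

```bash
python3 - <<'E'
from h import *
from plant import ctrl
st=ctrl.get_state(); print(st["opening"],st["eef_pos"],st["contact_force"])
R=Ro.from_quat(st["tcp_rot"])
# arc: grip centre relative to hinge; grasp pt = TCP + .005 up
a0=.055; ps=np.radians(-1.8); f=lambda a:np.array([-145*np.cos(a)+41*np.sin(a),0,41*np.cos(a)+145*np.sin(a)])/1000
for a in (10,20,30,40,50,60,62):
    dl=f(np.radians(a))-f(a0); w=np.array([dl[0]*np.cos(ps),dl[0]*np.sin(ps),dl[2]]); print(a,np.round(R.inv().apply(w)*100,2))
E
```

```text
0.29752441342453145 [0.537502   0.03865028 0.17183654] [-0.43489403  5.16962548  3.46531326]
10 [-0.69  0.   -1.66]
20 [-2.03  0.   -3.92]
30 [-3.75  0.   -5.9 ]
40 [-5.79  0.   -7.56]
50 [-8.09  0.   -8.84]
60 [-10.57  -0.    -9.7 ]
62 [-11.08  -0.    -9.82]
```

>>> servo_tool(increments="0 0 0 -0.25 0 -0.7 2;0 0 0 -0.58 0 -1.42 2;0 0 0 -0.92 0 -2.13 2;0 0 0 -1.32 0 -2.81 2;0 0 0 -1.74 0 -3.48 2;0 0 0 -2.19 0 -4.13 2;0 0 0 -2.69 0 -4.74 2;0 0 0 -3.21 0 -5.33 2;0 0 0 -3.75 0 -5.9 2;0 0 0 -3.75 0 -5.9 2")

```text
time: 4.25
eef_pos: [0.5755, 0.0372, 0.2317]
tcp_rot: [0.015, 1.0, 0.0, 0.0]
contact_force: [-1.1, 5.3, -0.4]
opening: 0.299
```

```bash
python3 snap.py wrist 3; python3 snap.py scene 3; python3 - <<'E'
import cv2
i=cv2.imread("pics/scene3.png"); cv2.imwrite("pics/s3c.png",cv2.resize(i[120:280,240:400],None,fx=3.7,fy=3.7))
E
```

```text
4.25 [0.5755 0.0372 0.2317] [1.490e-02 9.999e-01 2.000e-04 4.000e-04] [-1.1  5.3 -0.4]
4.3 [0.5754 0.0372 0.2317] [1.490e-02 9.999e-01 2.000e-04 8.000e-04] [-0.9  5.1 -0.9]
```

View pics/s3c.png

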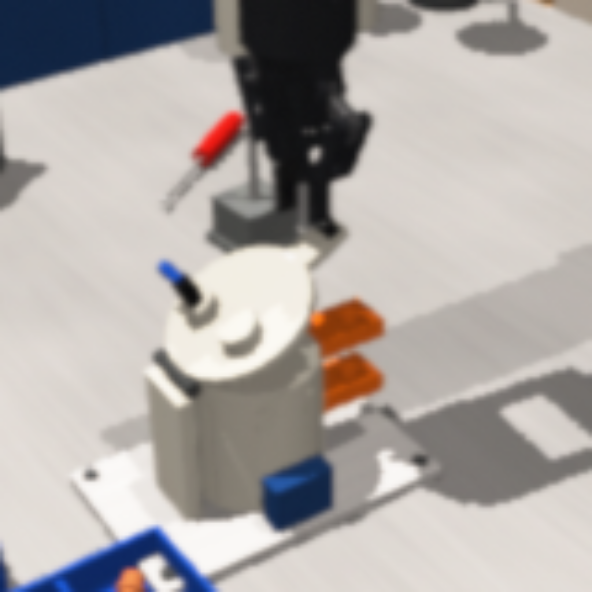

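View pics/wrist3.png

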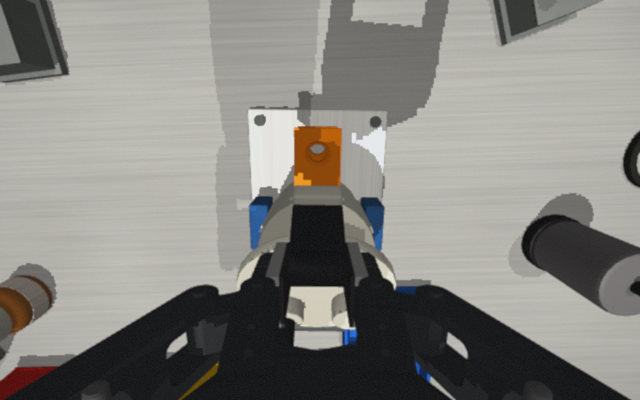

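The flange follows the arc and the bore is now visible at (317,149). I'll continue to about 61°.

>>> servo_tool(increments="0 0 0 -0.69 0 -0.61 2;0 0 0 -1.4 0 -1.18 2;0 0 0 -2.15 0 -1.74 2;0 0 0 -2.93 0 -2.21 2;0 0 0 -3.75 0 -2.65 2;0 0 0 -4.58 0 -3.05 2;0 0 0 -5.44 0 -3.37 2;0 0 0 -6.31 0 -3.65 2;0 0 0 -7.2 0 -3.88 2;0 0 0 -7.2 0 -3.88 2")

```text
time: 5.18
eef_pos: [0.6481, 0.0343, 0.2702]
tcp_rot: [0.015, 1.0, -0.001, 0.001]
contact_force: [-0.2, 2.0, 0.3]
opening: 0.294
```

```bash
python3 snap.py wrist 4; python3 snap.py scene 4; python3 - <<'E'
import cv2
i=cv2.imread("pics/scene4.png"); cv2.imwrite("pics/s4c.png",cv2.resize(i[120:280,240:400],None,fx=3.7,fy=3.7))
E
```

```text
5.1833 [0.6481 0.0343 0.2702] [ 1.490e-02  9.999e-01 -6.000e-04  1.300e-03] [-0.2  2.   0.3]
5.2333 [0.6479 0.0343 0.2701] [ 1.500e-02  9.999e-01 -6.000e-04  1.800e-03] [-0.   2.3  1. ]
```

View pics/s4c.png

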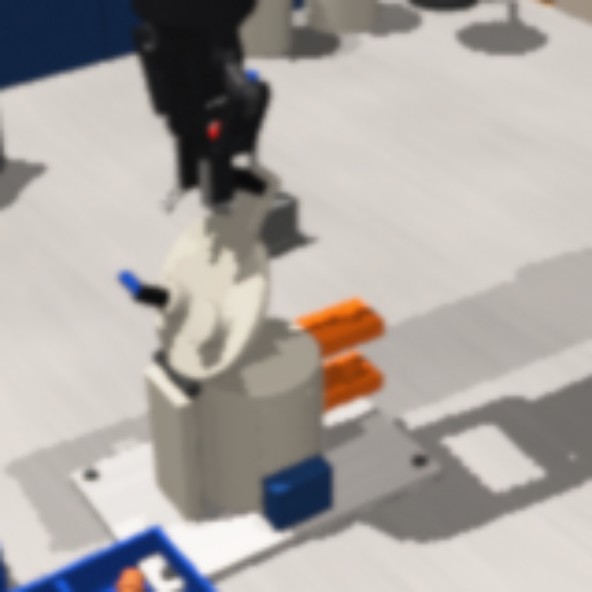

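View pics/wrist4.png

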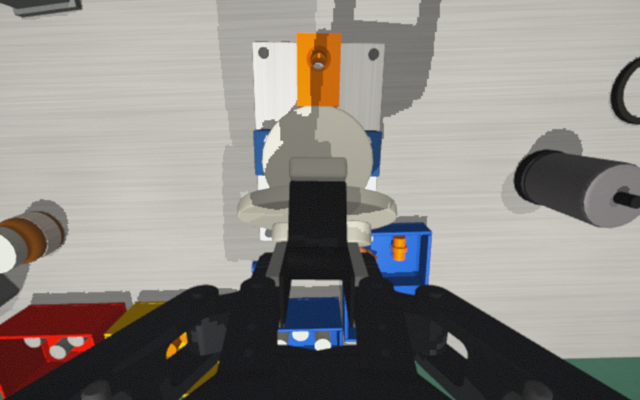

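Flange at about 62° from the TCP position. Now I'll release by opening, then go straight up.

>>> servo_tool(increments="0 0 0 0 0 0 2.8;0 0 0 0 0 0 3.5;0 0 0 0 0 0 4.5;0 0 0 0 0 0 5.5;0 0 0 0 0 0 5.5;0 0 0 0 0 -1 5.5;0 0 0 0 0 -3 5.5;0 0 0 0 0 -5 5.5;0 0 0 0 0 -7.5 5.5;0 0 0 0 0 -8 5.5")

```text
time: 6.12
eef_pos: [0.6481, 0.0347, 0.3556]
tcp_rot: [0.015, 1.0, -0.001, 0.005]
contact_force: [0.2, 0.3, 0.9]
opening: 0.641
```

```bash
python3 snap.py wrist 5; python3 snap.py scene 5; python3 - <<'E'
from h import *
i=cv2.imread("pics/scene5.png"); cv2.imwrite("pics/s5c.png",cv2.resize(i[120:280,240:400],None,fx=3.7,fy=3.7))
for n in ("wrist3","wrist4","wrist5"):
    p,d,K,T=load(n); h=cv2.cvtColor(p,cv2.COLOR_RGB2HSV)
    o=((h[...,0]>5)&(h[...,0]<20)&(h[...,1]>150)); o[260:]=False
    o[:,:290]=False;o[:,350:]=False
    P,u,v=pts(d,K,T,o); q=P[abs(P[:,2]-.12)<.006]; r=cv2.minAreaRect(q[:,:2].astype(np.float32)); print(n,len(q),q.min(0),q.max(0),r, np.median(q[:,2]))
E
```

```text
6.1167 [0.6481 0.0347 0.3556] [ 1.480e-02  9.999e-01 -5.000e-04  4.600e-03] [0.2 0.3 0.9]
6.1667 [0.648  0.0347 0.3548] [ 1.490e-02  9.999e-01 -5.000e-04  4.400e-03] [1.3 0.5 0.7]
wrist3 2347 [0.51620855 0.02000373 0.11411538] [0.56063793 0.05648757 0.12263759] ((0.5383629202842712, 0.03849808871746063), (0.035637017339468, 0.043556325137615204), 88.13993072509766) 0.1201830109261888
wrist4 2855 [0.51627981 0.01975351 0.1142155 ] [0.57309253 0.0568186  0.12269322] ((0.5442864298820496, 0.03856203705072403), (0.03511083126068115, 0.05634906142950058), 87.2892074584961) 0.12024534689679539
wrist5 1494 [0.51640538 0.02070958 0.11427183] [0.57300435 0.05692683 0.1231623 ] ((0.5444628596305847, 0.03830073028802872), (0.03503105044364929, 0.055815160274505615), 87.5979995727539) 0.1202249586918952
```

View pics/s5c.png

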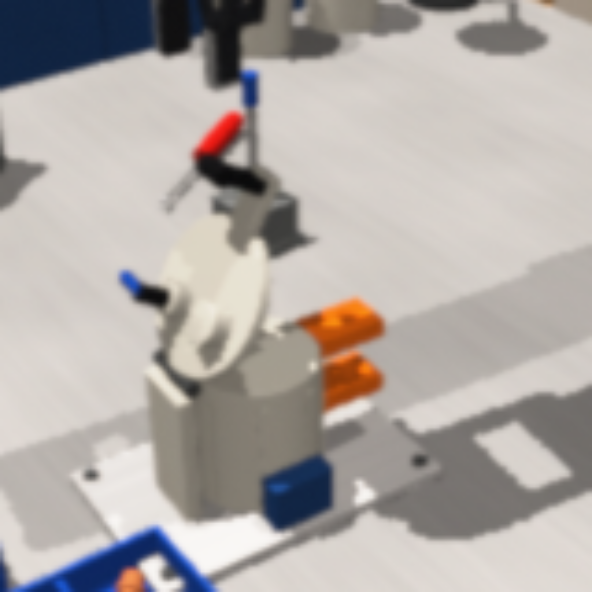

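View pics/wrist5.png

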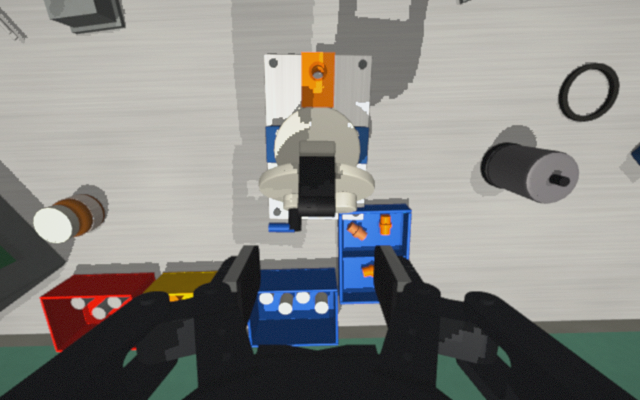

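```bash
python3 - <<'E'
from h import *
p,d,K,T=load("wrist3"); c=cv2.resize(p[120:192,285:355],None,fx=8,fy=8,interpolation=cv2.INTER_CUBIC); cv2.imwrite("pics/w3c.png",c[:,:,::-1])
for n,(u0,v0) in (("wrist3",(317,150)),("wrist4",(319,59))):
    p,d,K,T=load(n); h=cv2.cvtColor(p,cv2.COLOR_RGB2HSV)
    P,u,v=pts(d,K,T,np.ones(d.shape,bool)); Z=P[:,2].reshape(d.shape) if len(P)==d.size else None
    if Z is None: continue
    m=np.zeros(d.shape,np.uint8); m[v0-16:v0+16,u0-16:u0+16]=(Z[v0-16:v0+16,u0-16:u0+16]<.112)
    k,l,st,ce=cv2.connectedComponentsWithStats(m)
    for i in range(1,k): print(n,st[i],ce[i],plane(K,T,ce[i][0],ce[i][1],.117))
E
```

```text
(no output)
```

View pics/w3c.png

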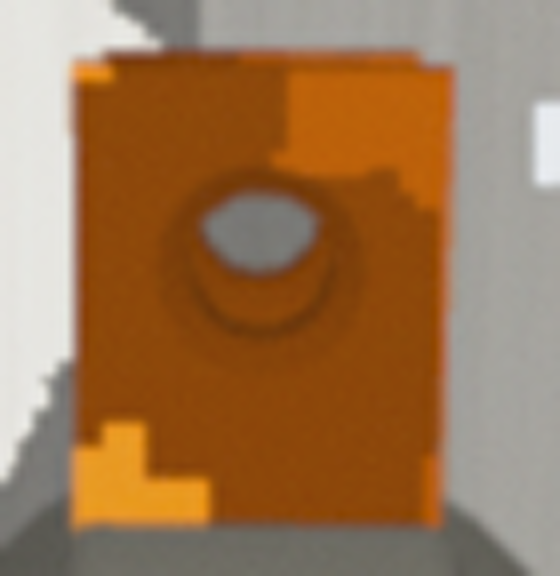

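```bash
python3 - <<'E'
from h import *
from plant import ctrl
p,d,K,T=load("wrist3"); print(plane(K,T,317.2,153.3,.12))
# flange angle by points on underside/top of disc wrist5
p,d,K,T=load("wrist5"); 
st=ctrl.get_state(); inc(st,(.48,-.10,.33),89); inc(st,(.424,-.262,.33),90)
# jaw yaw choice for the rod: keep 88
E
```

```text
[0.5354341  0.03889515 0.12      ]
inc [-0.0006  0.0052 -0.0123] [ 16.34 -13.97   2.12]  |s| 21.6 deg 0.8
inc [-0.0006  0.0052 -0.0297] [ 21.45 -30.33   2.11]  |s| 37.2 deg 1.7
```

>>> servo_tool(increments="0 0 0 2 -2.5 0 5.5;0 0 0 4 -5.5 0 5.5;0 0 0 6 -8.5 0 5.5;0 0 0 8 -11.5 0 5.5;0 0 0 10.5 -14.5 0.5 5.5;0 0 0 13 -18 1 5.5;0 0 0 15 -21 1.5 5.5;0 0 0 17 -24 2 5.5;0 0 0 18.8 -26.5 2.5 5.5;0 0.005 0 20 -28.5 3 5.5")

```text
time: 7.05
eef_pos: [0.4357, -0.2452, 0.3168]
tcp_rot: [0.016, 1.0, 0.001, -0.004]
contact_force: [-0.2, -0.9, -0.2]
opening: 0.648
```

```bash
python3 - <<'E'
from h import *
from plant import ctrl
st=ctrl.get_state();  inc(st,(.415,-.262,.28),88)
E
```

```text
inc [ 0.0014 -0.0078  0.0034] [ 1.99 -1.75  3.69]  |s| 4.5 deg 0.5
```

>>> servo_tool(increments="0 0 0 1 -1 1 5.5;0 0 0 1.8 -1.6 2.5 5.5;0 0 0 1.8 -1.6 3.5 5.5;0 0 0 1.8 -1.6 3.5 5.5;0 0 0 1.8 -1.6 3.5 5.5")

```text
time: 7.47
eef_pos: [0.4193, -0.2586, 0.2826]
tcp_rot: [0.015, 1.0, 0.001, -0.004]
contact_force: [-0.6, 0.4, 0.6]
opening: 0.64
```

```bash
python3 snap.py wrist 6
```

```text
7.4667 [ 0.4193 -0.2586  0.2826] [ 0.0148  0.9999  0.0012 -0.0036] [-0.6  0.4  0.6]
```

View pics/wrist6.png

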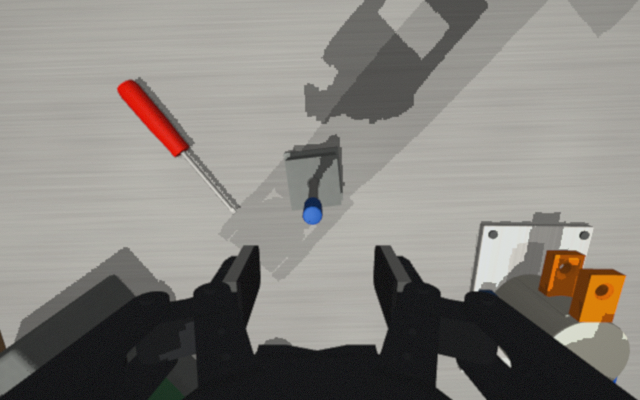

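The blue cap is at (312,213), slightly left of the jaw centre. I'll measure it.

```bash
python3 - <<'E'
from h import *
from plant import ctrl
p,d,K,T=load("wrist6"); h=cv2.cvtColor(p,cv2.COLOR_RGB2HSV)
m=(h[...,0]>100)&(h[...,0]<130)&(h[...,1]>120); m[:190]=False;m[235:]=False;m[:,:290]=False;m[:,335:]=False
P,u,v=pts(d,K,T,m); print(len(P),np.median(P,0),P.max(0),P.min(0)); t=P[P[:,2]>.176]; print(len(t),(t.min(0)+t.max(0))/2,t.mean(0),np.ptp(t,axis=0))
# stand top
a=np.zeros(d.shape,bool); a[135:215,275:350]=True; P,u,v=pts(d,K,T,a); q=P[abs(P[:,2]-.05)<.003]; print(cv2.minAreaRect(q[:,:2].astype(np.float32)))
st=ctrl.get_state();
inc(st,(.4235,-.262,.165),88)
E
```

```text
400 [ 0.42162539 -0.26195531  0.17971039] [ 0.43168103 -0.25498038  0.18200215] [ 0.41685022 -0.26916914  0.15181441]
294 [ 0.42450282 -0.26210325  0.17917226] [ 0.42397456 -0.26204013  0.17996136] [0.01435642 0.01413178 0.00565977]
((0.4249917268753052, -0.26211947202682495), (0.06020558997988701, 0.06002495065331459), 5.228072166442871)
inc [ 0.0008 -0.0055  0.0059] [-0.44 -0.31 11.88]  |s| 11.9 deg 0.5
```

>>> servo_tool(increments="0 -0.005 0.005 -0.3 -0.2 2 5.5;0 -0.005 0.005 -0.54 -0.33 4 5.5;0 -0.005 0.005 -0.54 -0.33 6 5.5;0 -0.005 0.005 -0.54 -0.33 8 5.5;0 -0.005 0.005 -0.54 -0.33 9.8 5.5;0 -0.005 0.005 -0.54 -0.33 11.2 5.5;0 -0.005 0.005 -0.54 -0.33 12.1 5.5;0 -0.005 0.005 -0.54 -0.33 12.3 5;0 -0.005 0.005 -0.54 -0.33 12.3 4.5;0 -0.005 0.005 -0.54 -0.33 12.3 4")

```text
time: 8.35
eef_pos: [0.425, -0.2633, 0.1624]
tcp_rot: [0.017, 1.0, -0.001, 0.001]
contact_force: [-0.0, -0.3, 0.2]
opening: 0.468
```

```bash
python3 snap.py wrist 7
```

```text
8.35 [ 0.425  -0.2633  0.1624] [ 1.710e-02  9.999e-01 -7.000e-04  8.000e-04] [-0.  -0.3  0.2]
```

View pics/wrist7.png

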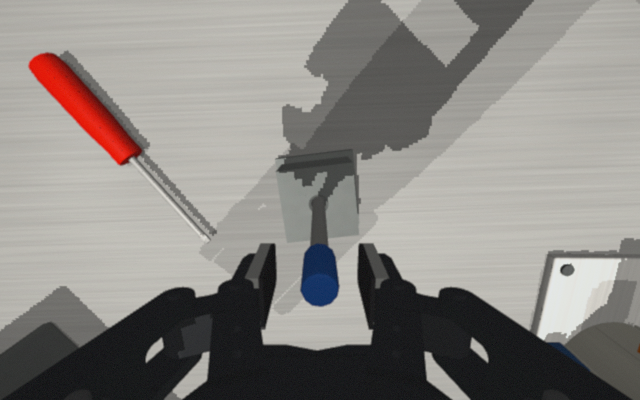

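The cap sits between the pads, about 1 mm to the right of centre. I'll correct that, lower 2 mm and close.

>>> servo_tool(increments="0 0 0 0 0.1 0.2 3.5;0 0 0 0 0.12 0.2 2.5;0 0 0 0 0.12 0.2 2;0 0 0 0 0.12 0.2 1.5;0 0 0 0 0.12 0.2 1;0 0 0 0 0.12 0.2 1;0 0 0 0 0.12 0.2 1;0 0 0 0 0.12 0.2 1;0 0 0 0 0.12 0.2 1;0 0 0 0 0.12 0.2 1", grip_force=70)

```text
time: 9.23
eef_pos: [0.4245, -0.262, 0.1597]
tcp_rot: [0.017, 1.0, -0.0, 0.0]
contact_force: [0.4, 0.2, 4.1]
opening: 0.166
```

```bash
python3 - <<'E'
from h import *
from plant import ctrl
st=ctrl.get_state(); print(st["opening"]*85, st["contact_force"]); inc(st,st["eef_pos"]+[0,0,.14],87.9); inc(st,(.535,.039,.30),87.9)
E
```

```text
14.10253626354661 [0.38011884 0.24913797 4.06373252]
inc [-0.0006  0.0007  0.0018] [-1.0e-02 -1.0e-02 -1.4e+01]  |s| 14.0 deg 0.1
inc [-0.0006  0.0007  0.0018] [-10.01  30.45 -14.04]  |s| 35.0 deg 0.1
```

>>> servo_tool(increments="0 0 0 0 0 -0.7 1;0 0 0 0 0 -1.8 1;0 0 0 0 0 -3.2 1;0 0 0 0 0 -4.8 1;0 0 0 0 0 -6.4 1;0 0 0 0 0 -8.2 1;0 0 0 0 0 -10 1;0 0 0 0 0 -11.6 1;0 0 0 0 0 -13 1;0 0 0 0 0 -14 1")

```text
time: 10.07
eef_pos: [0.4243, -0.2617, 0.3012]
tcp_rot: [0.017, 1.0, -0.0, 0.001]
contact_force: [0.1, -0.3, -0.4]
opening: 0.167
```

```bash
python3 snap.py wrist 8;python3 snap.py scene 8; python3 - <<'E'
import cv2
i=cv2.imread("pics/scene8.png"); cv2.imwrite("pics/s8c.png",cv2.resize(i[60:220,240:400],None,fx=3.7,fy=3.7,interpolation=cv2.INTER_CUBIC))
E
```

```text
10.0667 [ 0.4243 -0.2617  0.3012] [ 1.740e-02  9.998e-01 -5.000e-04  5.000e-04] [ 0.1 -0.3 -0.4]
10.1167 [ 0.4249 -0.2623  0.3031] [ 0.0173  0.9998 -0.0016  0.0017] [ 1.  -0.9  0.1]
```

View pics/wrist8.png

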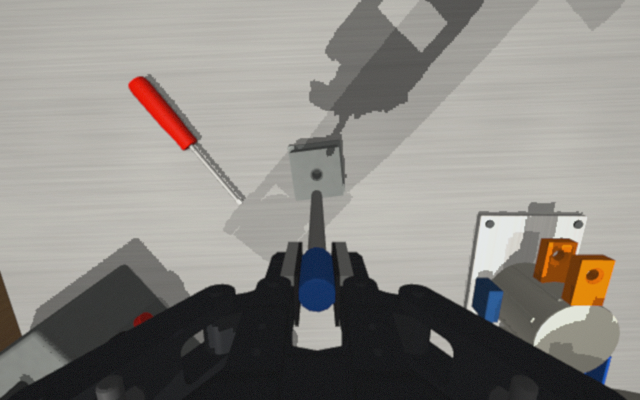

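View pics/s8c.png

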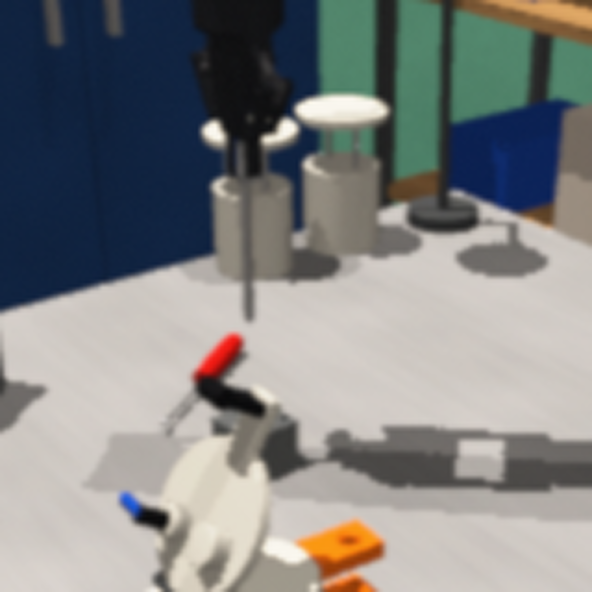

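The rod is out of the stand and hanging upright. Next I'll carry it to just above the upper ear.

```bash
python3 - <<'E'
from h import *
from plant import ctrl
st=ctrl.get_state(); print(st["eef_pos"]);inc(st,(.530,.0389,.305),87.9)
E
```

```text
[ 0.42476635 -0.26218352  0.30160168]
inc [-0.0025  0.0029  0.0019] [-9.47 30.45 -0.39]  |s| 31.9 deg 0.2
```

>>> servo_tool(increments="0 0 0 -0.5 1.5 -0.4 1;0 0 0 -1.5 4.5 -0.5 1;0 0 0 -2.6 8 -0.5 1;0 0 0 -3.7 12 -0.5 1;0 0 0 -4.9 16 -0.5 1;0 0 0 -6.1 20 -0.5 1;0 0 0 -7.3 24 -0.5 1;0 0 0 -8.4 27.2 -0.5 1;0 0 0 -9.1 29.5 -0.5 1;0 0 0 -9.5 30.4 -0.5 1")

```text
time: 11.0
eef_pos: [0.5295, 0.042, 0.3026]
tcp_rot: [0.016, 1.0, 0.001, -0.001]
contact_force: [-0.5, -0.2, -0.9]
opening: 0.166
```

>>> servo_tool(increments="0 0 0 0 0 0 1;0 0 0 0 0 0 1;0 0 0 0 0 0 1")

```text
time: 11.25
eef_pos: [0.5293, 0.0377, 0.3036]
tcp_rot: [0.018, 1.0, -0.0, -0.001]
contact_force: [-0.1, 0.2, -1.3]
opening: 0.167
```

```bash
python3 snap.py wrist 9;python3 snap.py scene 9; python3 - <<'E'
import cv2
i=cv2.imread("pics/scene9.png"); cv2.imwrite("pics/s9c.png",cv2.resize(i[100:260,260:420],None,fx=3.7,fy=3.7,interpolation=cv2.INTER_CUBIC))
E
```

```text
11.25 [0.5293 0.0377 0.3036] [ 1.800e-02  9.998e-01 -3.000e-04 -7.000e-04] [-0.1  0.2 -1.3]
11.3 [0.5294 0.0375 0.3038] [ 1.830e-02  9.998e-01 -2.000e-04 -5.000e-04] [-0.1  0.1 -0.7]
```

View pics/wrist9.png

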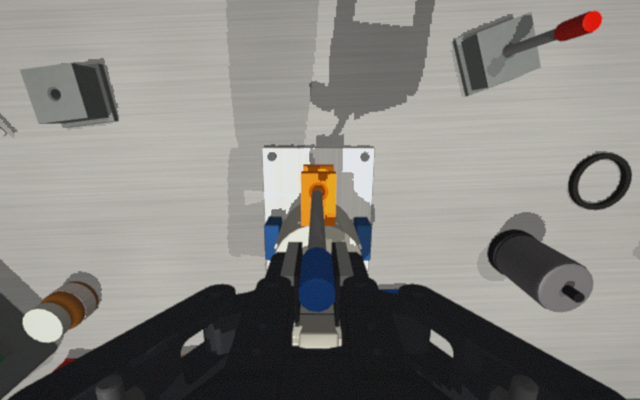

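View pics/s9c.png

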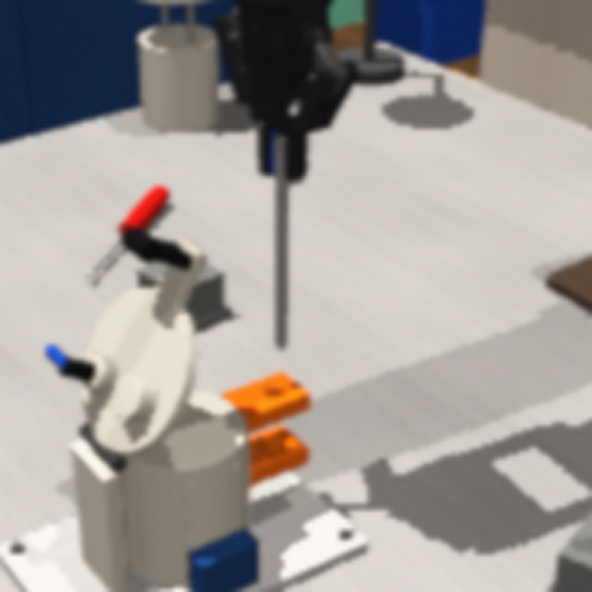

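```bash
cat > rod.py <<'E'
from h import *
def axis(n,rows,c0,c1,show=False,dz=None):
    p,d,K,T=load(n); X=[]
    P=None
    for r in rows:
        z=d[r,c0:c1].astype(float); zz=z.copy(); zz[zz==0]=9
        near=np.nonzero(zz<zz.min()+.015)[0]   # front object
        X.append((c0+near.mean(),r,len(near),zz.min()))
    X=np.array(X); return X,K,T
def planeof(X,K,T):
    a=np.polyfit(X[:,1],X[:,0],1); res=np.std(X[:,0]-np.polyval(a,X[:,1]))
    r0,r1=X[0,1],X[-1,1]; c,d0=ray(K,T,np.polyval(a,r0),r0); _,d1=ray(K,T,np.polyval(a,r1),r1)
    n=np.cross(d0,d1); n/=np.linalg.norm(n); return n,n@c,res
def solve(A,B,zs):
    (n1,k1,_),(n2,k2,_)=A,B
    out=[]
    for z in zs:
        M=np.array([n1[:2],n2[:2]]); b=np.array([k1-n1[2]*z,k2-n2[2]*z]); out.append(np.linalg.solve(M,b))
    return np.array(out)
E
python3 - <<'E'
from rod import *
X,K,T=axis("scene9",range(152,190),326,346); print(X[::6].round(2)); A=planeof(X,K,T)
Y,K2,T2=axis("wrist9",range(200,240),306,330); print(Y[::6].round(3)); B=planeof(Y,K2,T2)
print(A[2],B[2]); print(solve(A,B,[.15,.2,.25,.30]))
E
```

```text
[[335.5  152.     4.     0.9 ]
 [335.5  158.     4.     0.92]
 [335.5  164.     4.     0.92]
 [335.5  170.     4.     0.93]
 [335.5  176.     4.     0.94]
 [335.5  182.     4.     0.95]
 [335.5  188.     4.     0.96]]
[[3.165e+02 2.000e+02 1.200e+01 2.450e-01]
 [3.165e+02 2.060e+02 1.200e+01 2.280e-01]
 [3.165e+02 2.120e+02 1.400e+01 2.140e-01]
 [3.165e+02 2.180e+02 1.400e+01 2.010e-01]
 [3.170e+02 2.240e+02 1.500e+01 1.890e-01]
 [3.165e+02 2.300e+02 1.600e+01 1.800e-01]
 [3.165e+02 2.360e+02 1.600e+01 1.700e-01]]
1.8198158860030006e-14 0.20666028013133841
[[0.52826244 0.03755719]
 [0.52872397 0.03758957]
 [0.5291855  0.03762195]
 [0.52964702 0.03765432]]
```

>>> servo_tool(increments="0 0 0 -0.3 0.08 0 1;0 0 0 -0.64 0.16 0.5 1;0 0 0 -0.64 0.16 1.3 1;0 0 0 -0.64 0.16 2.1 1;0 0 0 -0.64 0.16 2.7 1;0 0 0 -0.64 0.16 2.8 1;0 0 0 -0.64 0.16 2.8 1;0 0 0 -0.64 0.16 2.8 1")

```text
time: 12.02
eef_pos: [0.5362, 0.0402, 0.2761]
tcp_rot: [0.017, 1.0, -0.0, -0.0]
contact_force: [-0.1, 0.2, -0.9]
opening: 0.165
```

```bash
python3 snap.py wrist 10;python3 snap.py scene 10; python3 - <<'E'
from rod import *
i=cv2.imread("pics/wrist10.png"); cv2.imwrite("pics/w10c.png",cv2.resize(i[140:260,260:380],None,fx=5,fy=5,interpolation=cv2.INTER_CUBIC))
i=cv2.imread("pics/scene10.png"); cv2.imwrite("pics/s10c.png",cv2.resize(i[150:250,290:390],None,fx=6,fy=6,interpolation=cv2.INTER_CUBIC))
E
```

```text
12.0167 [0.5362 0.0402 0.2761] [ 1.730e-02  9.998e-01 -0.000e+00 -1.000e-04] [-0.1  0.2 -0.9]
12.0667 [0.5363 0.0402 0.2765] [ 1.730e-02  9.998e-01 -0.000e+00  2.000e-04] [ 1.3  0.7 -1.4]
```

View pics/w10c.png

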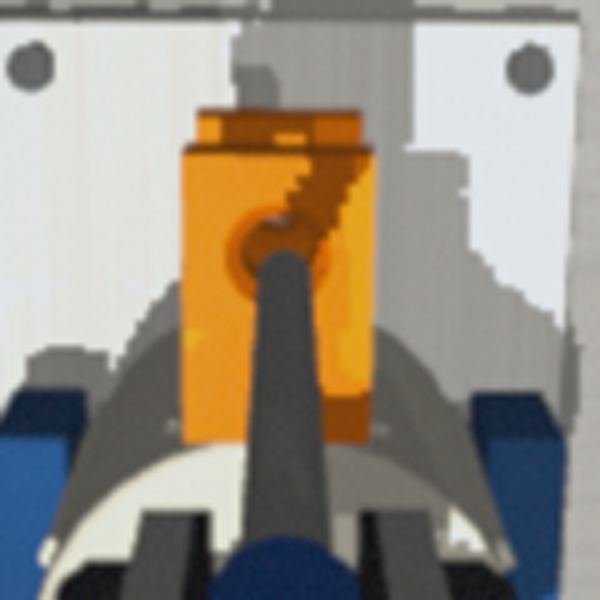

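View pics/s10c.png

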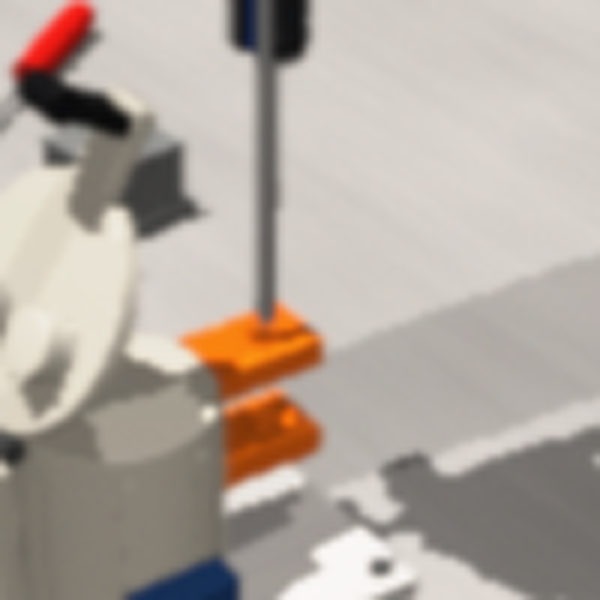

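```bash
python3 - <<'E'
from rod import *
p,d,K,T=load("wrist10")
c=lambda X:np.round((proj(K,T,X)-[260,140]+.5)*5-.5,0)
for y in ((.5354,.0389,.12),(.5284,.0389,.12),(.5454,.0389,.12),(.5254,.0389,.12),(.5354,.0289,.12),(.5163,.0389,.12)): print(y,c(y))
for x in (.5353,.5363,.537): print("tip",x,c((x,.0402,.1265)),c((x-.005,.0402,.1285)),c((x-.0035,.0402,.1265)))
X,K,T=axis("scene10",range(162,198),326,344); A=planeof(X,K,T)
Y,K2,T2=axis("wrist10",range(200,240),300,335); B=planeof(Y,K2,T2)
print(X[::7].round(1),A[2],B[2]); print(solve(A,B,[.125,.2,.25]))
# tip in scene : lowest row
print(np.round(proj(K,T,(.5354,.0402,.1265)),1),np.round(proj(K,T,(.538,.0402,.1265)),1))
E
```

```text
(0.5354, 0.0389, 0.12) [277. 255.]
(0.5284, 0.0389, 0.12) [276. 219.]
(0.5454, 0.0389, 0.12) [279. 307.]
(0.5254, 0.0389, 0.12) [275. 203.]
(0.5354, 0.0289, 0.12) [224. 257.]
(0.5163, 0.0389, 0.12) [274. 154.]
tip 0.5353 [284. 263.] [283. 238.] [284. 244.]
tip 0.5363 [285. 268.] [284. 244.] [284. 249.]
tip 0.537 [285. 272.] [284. 247.] [284. 253.]
[[334.  162.    3.    0.9]
 [333.5 169.    4.    0.9]
 [333.5 176.    4.    0.9]
 [333.5 183.    4.    0.9]
 [333.5 190.    4.    1. ]
 [333.5 197.    4.    1. ]] 0.0787662414201325 0.17630177841749098
[[0.53697368 0.04018138]
 [0.53716135 0.0401725 ]
 [0.53728647 0.04016658]]
[333.9 202.5] [333.2 202.8]
```

The rod tip is 1–1.5 mm off the bore centre in both x and y. I'll correct that and enter slowly.

>>> servo_tool(increments="0 0 0 0.11 -0.12 0 1;0 0 0 0.11 -0.12 0 1;0 0 0 0.11 -0.12 0.4 1;0 0 0 0.11 -0.12 0.8 1;0 0 0 0.11 -0.12 1.2 1;0 0 0 0.11 -0.12 1.6 1;0 0 0 0.11 -0.12 2 1;0 0 0 0.11 -0.12 2.4 1;0 0 0 0.11 -0.12 2.4 1")

```text
time: 12.87
eef_pos: [0.5345, 0.039, 0.2508]
tcp_rot: [0.017, 1.0, 0.0, -0.001]
contact_force: [0.1, -0.1, -0.7]
opening: 0.166
```

```bash
python3 snap.py wrist 11; python3 - <<'E'
from rod import *
i=cv2.imread("pics/wrist11.png"); cv2.imwrite("pics/w11c.png",cv2.resize(i[140:260,260:380],None,fx=5,fy=5,interpolation=cv2.INTER_CUBIC))
E
```

```text
12.8667 [0.5345 0.039  0.2508] [ 1.740e-02  9.998e-01  1.000e-04 -1.100e-03] [ 0.1 -0.1 -0.7]
```

View pics/w11c.png

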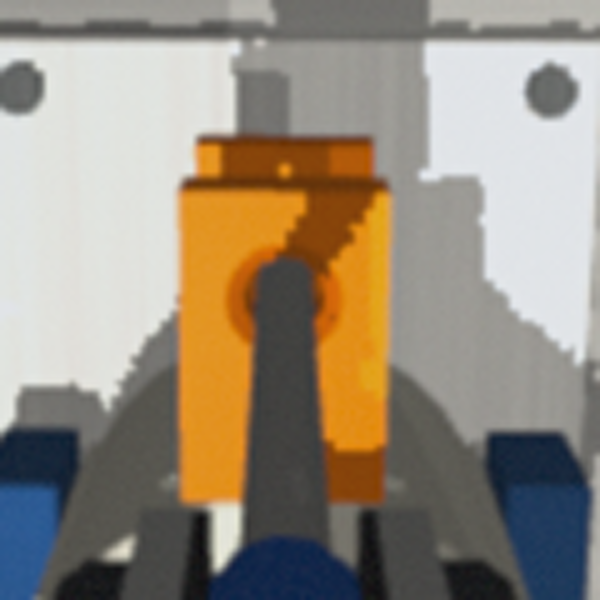

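>>> servo_tool(increments="0 0 0 0 0 0.5 1;0 0 0 0 0 1 1;0 0 0 0 0 1.5 1;0 0 0 0 0 2 1;0 0 0 0 0 2.4 1;0 0 0 0 0 2.4 1;0 0 0 0 0 2.4 1")

```text
time: 13.5
eef_pos: [0.5349, 0.039, 0.2277]
tcp_rot: [0.017, 1.0, 0.0, -0.0]
contact_force: [0.5, 0.2, -1.2]
opening: 0.168
```

```bash
python3 snap.py scene 12; python3 snap.py wrist 12; python3 - <<'E'
from rod import *
i=cv2.imread("pics/scene12.png"); cv2.imwrite("pics/s12c.png",cv2.resize(i[150:250,290:390],None,fx=6,fy=6,interpolation=cv2.INTER_CUBIC))
X,K,T=axis("scene12",range(175,198),322,344); A=planeof(X,K,T)
Y,K2,T2=axis("wrist12",range(206,240),300,335); B=planeof(Y,K2,T2)
print(X[::7].round(1),A[2],B[2]); print(solve(A,B,[.07,.12,.18]))
E
```

```text
13.5 [0.5349 0.039  0.2277] [ 1.740e-02  9.998e-01  0.000e+00 -4.000e-04] [ 0.5  0.2 -1.2]
13.55 [0.5351 0.039  0.2282] [ 0.0174  0.9998 -0.     -0.    ] [ 0.1  0.5 -0. ]
[[336.  175.    9.    0.9]
 [334.  182.    3.    0.9]
 [334.  189.    3.    1. ]
 [334.  196.    3.    1. ]] 0.41204111784836533 0.18342952256983025
[[0.53762255 0.03891589]
 [0.53591446 0.0389604 ]
 [0.53386475 0.03901382]]
```

View pics/s12c.png

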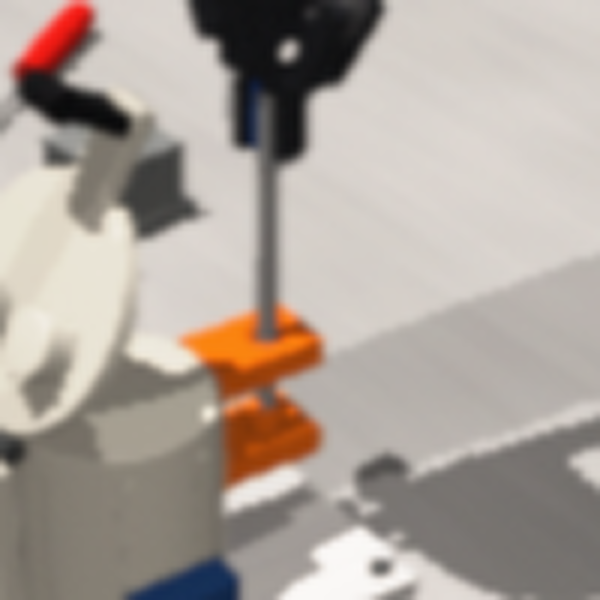

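View pics/wrist12.png

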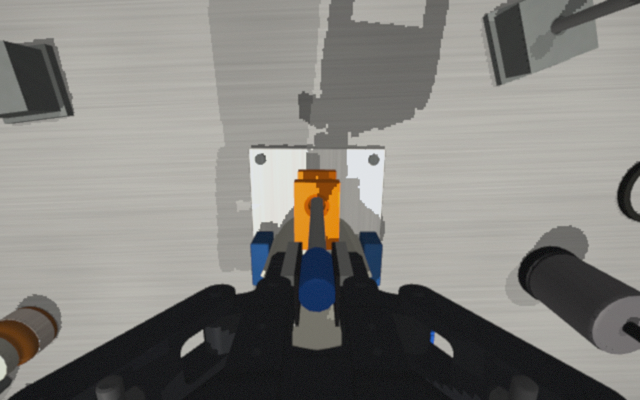

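The rod is through the upper ear with its tip just over the lower bore, and there's no contact force. I'll continue down 4.2 cm.

>>> servo_tool(increments="0 0 0 0 0 0.5 1;0 0 0 0 0 1 1;0 0 0 0 0 1.5 1;0 0 0 0 0 2 1")

```text
time: 13.93
eef_pos: [0.5349, 0.039, 0.2075]
tcp_rot: [0.017, 1.0, 0.0, -0.0]
contact_force: [-0.9, 0.1, -1.2]
opening: 0.166
```

>>> servo_tool(increments="0 0 0 0 0 0.5 1;0 0 0 0 0 1 1;0 0 0 0 0 1.5 1;0 0 0 0 0 2 1;0 0 0 0 0 2.2 1;0 0 0 0 0 2.2 1;0 0 0 0 0 2.2 1;0 0 0 0 0 2.2 1;0 0 0 0 0 2.2 1")

```text
time: 14.68
eef_pos: [0.5353, 0.039, 0.1866]
tcp_rot: [0.017, 1.0, -0.0, 0.0]
contact_force: [-0.6, 0.5, -1.1]
opening: 0.169
```

```bash
python3 snap.py scene 13; python3 snap.py wrist 13; python3 snap.py top 13; python3 - <<'E'
from rod import *
i=cv2.imread("pics/scene13.png"); cv2.imwrite("pics/s13c.png",cv2.resize(i[150:270,260:400],None,fx=5,fy=5,interpolation=cv2.INTER_CUBIC))
p,d,K,T=load("scene13")
for z in (.02,.03,.036,.045,.055): print(z,np.round((proj(K,T,(.5354,.0389,z))-[260,150])*5))
from plant import ctrl
st=ctrl.get_state(); print(st["eef_pos"],st["contact_force"],st["opening"])
E
```

```text
14.6833 [0.5353 0.039  0.1866] [ 1.740e-02  9.998e-01 -1.000e-04  4.000e-04] [-0.6  0.5 -1.1]
14.7333 [0.5353 0.039  0.1866] [ 1.740e-02  9.998e-01 -1.000e-04  4.000e-04] [-0.3  0.3 -1.9]
14.7833 [0.5352 0.039  0.1865] [ 1.740e-02  9.998e-01 -1.000e-04  3.000e-04] [-0.1  0.4 -1.2]
0.02 [367. 415.]
0.03 [368. 401.]
0.036 [368. 393.]
0.045 [368. 380.]
0.055 [368. 366.]
[0.53520704 0.0389745  0.18649868] [ 0.57780888 -0.19995728 -1.0858067 ] 0.16609184380776132
```

View pics/s13c.png

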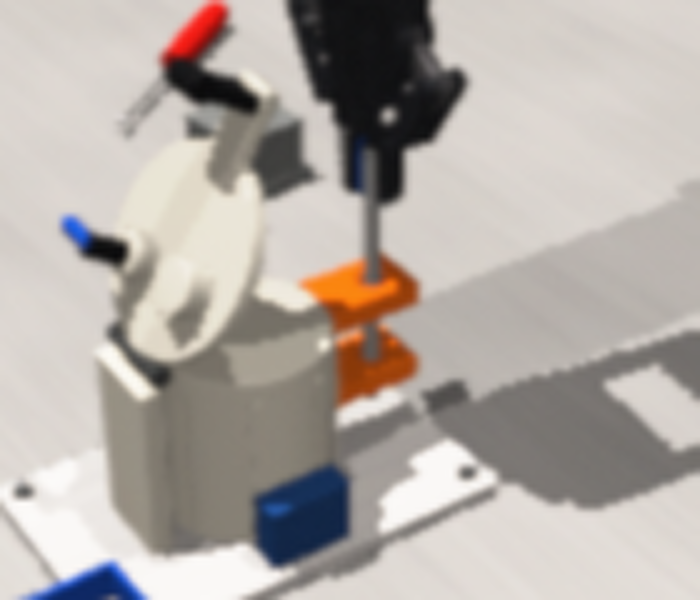

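View pics/wrist13.png

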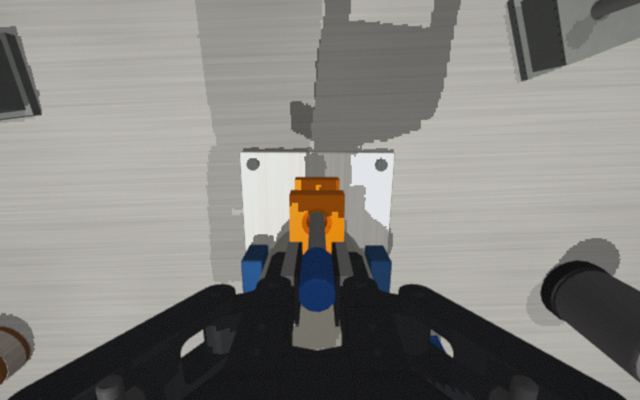

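View pics/top13.png

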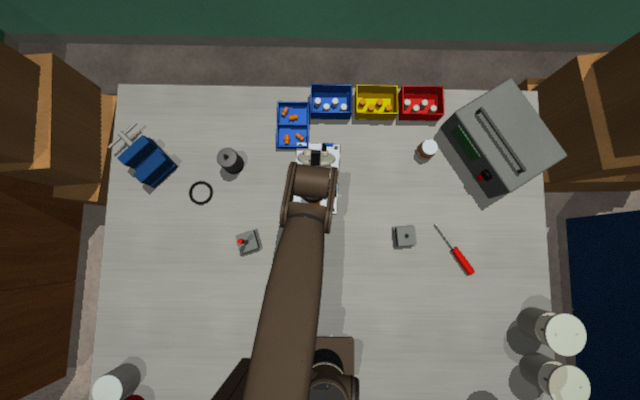

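```bash
python3 - <<'E'
from h import *
for n in ("scene5","scene13"):
    p,d,K,T=load(n); m=np.zeros(d.shape,bool); m[155:178,290:315]=True; m&=(p.max(2)<60); P,u,v=pts(d,K,T,m); P=P[(P[:,0]>.6)&(P[:,0]<.7)]; print(n,len(P),u.mean(),v.mean(),np.median(P,0))
    g=np.median(P,0); print(np.degrees(np.arctan2(g[2]-.127,.6785-g[0]-.0))-15.8)
    # disc plane tilt
    q,_,_=pts(d,K,T,(p.min(2)>110)); q=q[(q[:,0]>.6)&(q[:,0]<.70)&(q[:,1]>-.03)&(q[:,1]<.1)&(q[:,2]>.17)&(q[:,2]<.24)]
    c=np.median(q,0); 
    for _ in range(6):
        U,S,V=np.linalg.svd(q-q.mean(0),full_matrices=False); r=abs((q-q.mean(0))@V[2]); q=q[r<max(.003,np.percentile(r,85))] if r.max()>.003 else q
    print("disc",len(q),V[2],"tilt",np.degrees(np.arccos(abs(V[2][2]))))
E
```

```text
scene5 95 301.90625 166.96875 [0.63802633 0.04713075 0.27012713]
58.41009014926395
disc 539 [-0.85252804  0.03160642 -0.521725  ] tilt 58.55196730356055
scene13 87 301.3448275862069 166.86206896551724 [0.63860921 0.04728055 0.27149836]
58.767089807571764
disc 561 [-0.8514147   0.02995013 -0.52363728] tilt 58.42344933399066
```

```bash
python3 -c "
from plant import ctrl
print(ctrl.sign_off()); s=ctrl.get_state(); print(s['time'],s['eef_pos'],s['contact_force'],s['opening'])"
```

```text
the job is handed in; nothing more can be done
None
the job is handed in; nothing more can be done
```

I lifted the flange cover by its black grip and left it standing at about 60°. I then took the blue-capped rod from its stand and threaded it down through both orange ears. The job was handed in at about 14.8 s with the gripper still holding the rod upright.

- **Flange:** the disc's tilt measured 58.4° and the grip's position gave 58.8° at the end, both unchanged since release. The arm's position just before release gave about 62°, so the estimates differ by 3–4°. None came near 80°.
- **Rod:** the tip works out at about 37 mm above the bench, which is 18 mm below the lower ear and 25 mm above the base plate. No camera could see below the lower ear, so this comes from the arm's position and the cap not slipping in the fingers. The rod was visible between the ears.
- **Rod tilt:** the tool was vertical at the end. The last image fit of the rod, once in the upper ear, gave about 2° of tilt, but from few pixels and a poor fit. Two earlier fits gave 0.5° or less.
- **Contact:** forces on the tool stayed around 1–2 N during the whole insertion.
- **Other items:** the last top view shows the red-capped rod, filter, grease jar, screwdriver and ring where they started.

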